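# Feel the gap of a gel-casting stand with a taper gauge

## Task

Take the orange-handled taper gauge out of its grey holder and lower it, tip first, into the middle of the gap of the casting stand with its flat face lying on the steel plate and its sloped face towards the sprung brass bar. Keep sliding it gently down along the plate until it drags at about 6 N, without forcing it, then let go and leave it standing upright and snug in the gap. Leave the jar, the bottle and the tip rack alone.

Things in the scene. Friction and masses are not known exactly. Their poses are not given: they have to be found in the camera images.
- gauge: Steel taper gauge, about 120 g, sizes in mm, upright in its holder. Origin: middle of the flat face's lower edge (tip); z up to the handle. Flat face is y = 0, sloped face on the +y side. Blade x -17 to 17, z 0 to 80; 4 thick at the tip, 1 more for every 5 upward. Rigid orange handle: x -28 to 28, y 0 to 22, z 80 to 126.
- gauge_grip (a point): Where to grip the gauge: in the orange handle at (0, 11, 108) mm of the gauge, mid-thickness. Fingers close along y across the 22 thick handle. Same axes as the gauge.
- holder: Grey holder, fixed (mm). Origin on the bench below the hanging gauge's origin, axes about the gauge's. Base 90 x 70 x 6; two cheeks at x = -26 and 26, 12 thick, 40 deep, top at z = 86, carry the handle's shoulders, tip 6 above the bench, a few mm of play. Open above: lift the gauge straight up by 90 or more.
- stand: Casting stand, fixed (mm). White base 130 x 125 x 10; steel plate 110 wide (x), 8 thick, z 10 to 92. The plate's working face is y = 0 and looks to +y, where the gap is. Origin on the bench under the middle of that face. Seated, the gauge has the stand's axes, its origin near x = 0, y = 0, tip 13 to 58 below the bar's axis.
- stand_gap (a point): Middle of the plate's upper edge, on its working face: (0, 0, 92) mm of the stand, same axes. On the +y side faces it a brass bar (12 diameter, 56 long, along x, axis at stand z = 75) on a blue block (top z = 85). Free gap plate to bar: 6.5 to 13.5, differs each time, not reported. The bar yields 1 mm per 4 N, at most 4 mm, then stops hard. Friction is unknown.
- jar: Glass jar with green cap, 52 mm diameter, about 75 mm tall, loose; bystander. Origin at the middle of its underside.
- flask: White bottle with red cap, 64 mm diameter, about 150 mm tall, loose; bystander. Origin at the middle of its underside.
- tiprack: Blue pipette-tip rack, 85 x 120 x 56 mm tall, loose; bystander. Origin at the middle of its underside.
There are look-alikes about, which are no part of the job. There is more than one size of the gauge; the one meant has the size given above.

How it is judged:
On the way, in this order (a step that is already met when the one before it is completed fails the run):
1. the gauge is lifted clear of its holder (height (world z) of gauge above 0.06 m and contact force between the fingers and gauge above 1 N), for 0.2 s.
2. held in the fingers, the gauge slides on the plate with its tip below the bar (contact force between the fingers and gauge above 1 N and contact force between gauge and stand above 1 N and z of gauge in the frame of stand between 0.012 and 0.065 m and y of gauge in the frame of stand between -0.003 and 0.006 m), for 0.2 s.
At the end, for the whole second after the job is handed in: The gauge stands released and at rest in the gap, upright within 0.08 rad, its flat face on the plate (within 3 mm) and within 12 mm of the plate's middle, its tip 11 to 63 mm below the bar's axis, and is nipped so that it bears on the plate with 1.8 to 8 N (contact force between gauge and stand between 1.8 and 8 N and y of gauge in the frame of stand between -0.003 and 0.003 m and x of gauge in the frame of stand between -0.012 and 0.012 m and z of gauge in the frame of stand between 0.012 and 0.064 m and angle between gauge's own z axis and vertical below 0.08 rad and linear speed of gauge below 0.01 m/s and contact force between the fingers and gauge below 0.1 N); the robot touches nothing.
It fails at once if the gauge is forced: it bears on the stand with more than 20 N (contact force between gauge and stand above 20 N).
It fails at once if the jar is disturbed (distance of jar from where it was at the start of the episode above 0.02 m or angle between jar's own z axis and vertical above 0.3 rad).
It fails at once if the bottle is disturbed (distance of flask from where it was at the start of the episode above 0.02 m or angle between flask's own z axis and vertical above 0.3 rad).
It fails at once if the tip rack is disturbed (distance of tiprack from where it was at the start of the episode above 0.02 m).
It also fails if it takes over 54 s, if anything falls off the work surface, if the arm or the gripper's body presses on something with over 40 N, if the wrist force passes 120 N, or if a joint passes its speed limit or range.

## Robot

A 6-joint arm with a two-finger parallel gripper is mounted at the origin on the work surface. World frame = base frame: x ahead of the robot, y to its left, z up, the work surface at z = 0. Lengths are in m, angles in rad, forces in N, time in s.
With the tool pointing down it reaches from about 0.375 to 0.9 m from the base axis. Payload 3.1 kg.
Tool frame: the origin (TCP) lies midway between the tips of the shut fingers; the grasp point (between the pads) lies robot.grip_depth behind it (robot.grip_depth is the distance from the TCP to the grasp point, in m); z points along the fingers, y is the line along which they close (so a half turn about z gives the same grasp; the last joint's range is limited). The gripper opens to 85 mm and grips with 20 to 120 N. Pads are 22 mm wide; open, the fingers measure 114 mm over their backs; the gripper's body (76 mm by 85 mm) begins 54 mm behind the grasp point. The pads swing forward as they close: fully open they stand 13 mm farther back than shut.
Start: joints at [-1.468, 0.527, 1.433, -0, 1.181, -0.178], TCP at [0.174, -0.6, 0.231] pointing down, gripper open.
Joint ranges: [-3.08, 3.08], [-0.75, 2.2], [0.22, 2.44], [-1.43, 4.57], [0, 2.65], [-2.85, 2.85]. Speed limits (rad/s): [2.79, 2.79, 3.14, 3.14, 3.14, 3.14].

## Interface

Orientations are given as a 3x3 rotation matrix whose columns are the frame's x, y, z axes.
In Python, from workcell import robot gives the robot as it stands.
- The arm moves only by the tool carry_out, never from a script. Its argument "moves" is a list of rows, each an object of numbers: "wx", "wy", "wz": the turn, a rotation vector about the world's x, y, z in degrees; "tx", "ty", "tz": the shift along the world's x, y, z in m; "jaw": the finger opening in m, from 0 to 0.0854. In form: [{"wx": .., "wy": .., "wz": .., "tx": .., "ty": .., "tz": .., "jaw": ..}, ...]. A call has 1 to 8 rows; each row shifts and turns the commanded pose from where the row before left it; what a row does not reach is not made up. A row lasts 1/12 s, in which the tool goes at most 41.7 mm and 7.16 degrees, less where a joint would pass 70% of its speed; a pose out of reach is approached as far as the arm can. A call with a gripper value outside its range is refused whole. The fingers move at their own pace and stop on an object; "squeeze" is the grip in N (left out, the last holds). Time passes only in rows, so rows that do not move let the fingers close. It gives the time, the measured TCP pose, the force, the opening and the grip force at its end, in the units of the state.
- robot.observe(): the state, without advancing time (a new reading comes with each control period).
- robot.grab_frame(name): name is "scene" or "top" or "wrist"; returns a dict with "color" (420x560x3 uint8, red, green, blue), "fx", "fy", "cx", "cy" (pixels), "rvec" (rotation vector, rad) and "tvec" (3), from world to camera coordinates, as OpenCV has them. Camera axes: x right, y down, z forward; pixel columns grow to the right and rows downward; lengths in m; the calibration is good to about 2 mm. A picture is of the moment at which its call begins. There is no depth.
- robot.finish_job(): hands the job in; it is judged then, once.
The state is a dict: "time": time; "joint_positions": joint angles; "qvel": joint speeds; "joint_efforts": joint torques, N m; "position": TCP position; "tcp_rot": TCP orientation; "wrist_force": force on the tool from outside, world axes, zero at the start; "ft_torque": the same for the moment, N m; "opening": finger opening in m; "grasp_force": force on a finger pad.
Only numpy, scipy, OpenCV 4.12 (cv2) and the standard library are available. Lean on these libraries where they do the work, as an engineer would, in place of code of your own. Each camera call takes 0.05 s, during which the arm holds its last target. There are 200 camera calls.

## Working session

There is one attempt and no reset: what is moved stays moved. The work goes in short steps, Python scripts to look and compute and a tool call to move; the robot and the scene stay as the last step left them, time stands still between calls to the robot, and variables do not carry over. Pictures are saved under pics/ and viewed, at most 10 in all, crops included, and the job is handed in when it is done.

Besides the shell and the picture viewer there is one more tool, called after "Call:" as name(argument=value, ...) on one line, values as JSON. carry_out: Moves the arm, as the interface text tells. Its arguments: {"type":"object","properties":{"moves":{"type":"array"},"squeeze":{"type":"number"}},"required":["moves"]}

```bash
mkdir -p pics; ls; cat > h.py <<'E'
import numpy as np, cv2
from workcell import robot
def grab(n):
    f=robot.grab_frame(n); K=np.array([[f['fx'],0,f['cx']],[0,f['fy'],f['cy']],[0,0,1]])
    return f['color'][:,:,::-1].copy(),K,np.array(f['rvec'],float),np.array(f['tvec'],float)
def ray(K,r,t,uv):
    R=cv2.Rodrigues(r)[0]; return -R.T@t, R.T@np.linalg.inv(K)@np.array([uv[0],uv[1],1.])
def atz(K,r,t,uv,z):
    c,d=ray(K,r,t,uv); return c+d*(z-c[2])/d[2]
def proj(K,r,t,P): return cv2.projectPoints(np.array(P,float).reshape(-1,3),r,t,K,None)[0].reshape(-1,2)
E
python3 - <<'E'
from h import *
o=robot.observe(); print(o, robot.grip_depth)
ims=[]
for n in ['scene','top','wrist']:
    im,K,r,t=grab(n); cv2.imwrite(f'pics/{n}0.png',im); np.savez(f'{n}0.npz',im=im,K=K,r=r,t=t); print(n,K[0,0],K[0,2],K[1,2],ray(K,r,t,(280,210)))
E
```

```text
pics
{'time': 0.0, 'joint_positions': array([-1.46748916e+00,  5.28457021e-01,  1.43394646e+00,  2.25926001e-05,
        1.18138988e+00, -1.78471024e-01]), 'qvel': array([ 9.47215925e-04, -1.61246250e-03, -9.60213279e-04, -6.73732825e-05,
        3.21153892e-04, -3.99833228e-04]), 'joint_efforts': array([-4.73640557e-04, -4.42357671e+01, -1.78026956e+01, -3.02633362e-04,
        8.34494946e-03, -1.46095040e-06]), 'position': array([ 0.17376475, -0.59959299,  0.2303252 ]), 'tcp_rot': array([[ 9.60564941e-01,  2.78055663e-01, -2.06154327e-04],
       [ 2.78055436e-01, -9.60562530e-01,  2.19112434e-03],
       [ 4.11230410e-04, -2.16203955e-03, -9.99997578e-01]]), 'wrist_force': array([-0.42873935,  0.64942187, -0.24641532]), 'ft_torque': array([-0.03229898, -0.01201941,  0.03492694]), 'grasp_force': 0.0, 'opening': 0.08541787232161104} 0.0187
scene 407.8948767444725 276.7261891183619 206.9897990300545 (array([1.09226233, 0.1512893 , 0.9711637 ]), array([-0.4685848 , -0.1121571 , -0.87633781]))
top 412.42353815061904 270.1552035156911 209.3610392259378 (array([0.42808052, 0.03258365, 1.06932774]), array([ 0.15620616,  0.00451928, -0.98800375]))
wrist 291.8932482977229 278.7156576599577 207.75123348341313 (array([ 0.23728171, -0.58021359,  0.37340659]), array([-0.25855028, -0.07801411, -0.96288331]))
```

View pics/scene0.png

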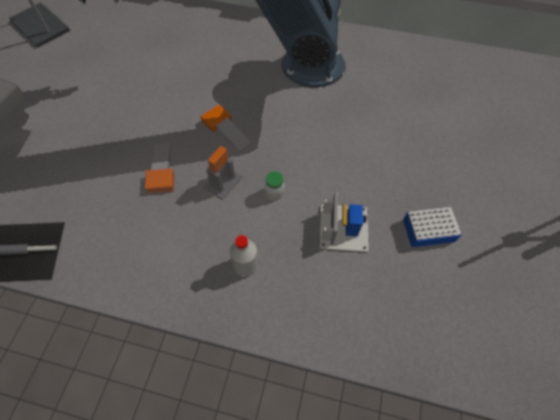

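View pics/top0.png

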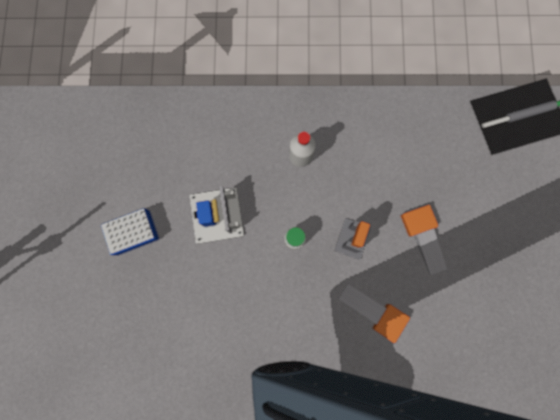

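The scene shows three orange-handled gauges. In the top view they are at (361,235), upright in the grey holder, and at (420,220) and (392,323), both lying flat on the bench. The upright one fits the description. The stand is at top (216,215), the jar at (295,238), the bottle at (302,148) and the rack at (130,231). Next I'll confirm this in one enlarged crop.

```bash
python3 - <<'E'
from h import *
S=np.load('scene0.npz');T=np.load('top0.npz')
def c(d,u,v,w=40):return cv2.resize(d['im'][v-w*3//4:v+w*3//4,u-w:u+w],(400,300),interpolation=cv2.INTER_CUBIC)
cv2.imwrite('pics/c1.png',np.vstack([np.hstack([c(S,222,170),c(S,345,222)]),np.hstack([c(T,355,238),c(T,216,215)])]))
for n,uv,z in [('handle top',(361,235),.132),('stand',(216,215),.01),('jar',(295,238),.075),('flask',(303,139),.15),('rack',(130,229),.056)]: print(n,atz(T['K'],T['r'],T['t'],uv,z).round(3))
E
```

```text
handle top [ 0.52  -0.147  0.132]
stand [0.581 0.204 0.01 ]
jar [0.517 0.    0.075]
flask [ 0.74  -0.015  0.15 ]
rack [0.538 0.411 0.056]
```

View pics/c1.png

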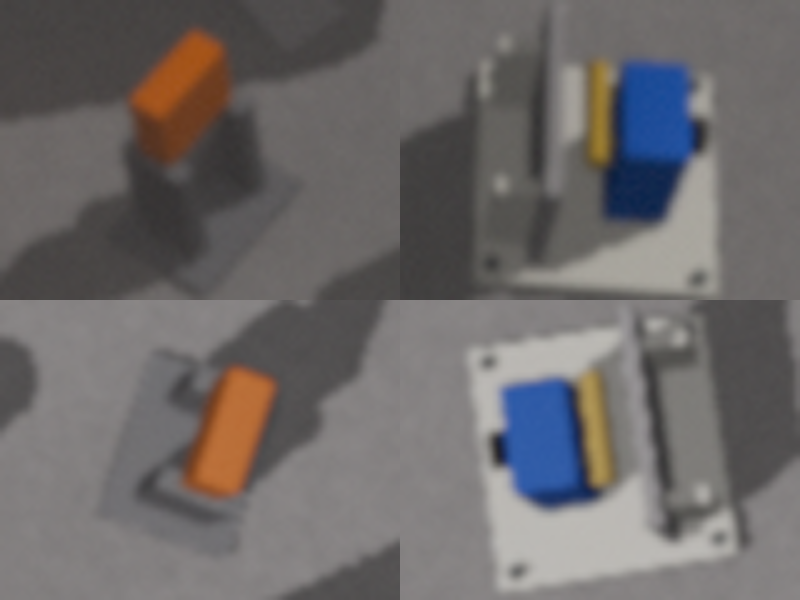

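The crop confirms it: the upright gauge in the holder is the target. The stand's gap opens towards the blue block, on the world +y side. I'm moving above the holder for a closer look.

Call:
carry_out(moves=[{"tx": 0.02,"ty": 0.028,"tz": 0.005,"wz": -2.4},{"tx": 0.02,"ty": 0.028,"tz": 0.005,"wz": -2.4},{"tx": 0.02,"ty": 0.028,"tz": 0.005,"wz": -2.4},{"tx": 0.02,"ty": 0.028,"tz": 0.005,"wz": -2.4},{"tx": 0.02,"ty": 0.028,"tz": 0.005,"wz": -2.4},{"tx": 0.02,"ty": 0.028,"tz": 0.005,"wz": -2.4},{"tx": 0.02,"ty": 0.028,"tz": 0.005,"wz": -2.4},{"tx": 0.02,"ty": 0.028,"tz": 0.005,"wz": -2.4}])

```text
$.moves[0]: bad value
```

Call:
carry_out(moves=[{"tx": 0.02,"ty": 0.028,"tz": 0.005,"wz": -2.4},{"tx": 0.02,"ty": 0.028,"tz": 0.005,"wz": -2.4},{"tx": 0.02,"ty": 0.028,"tz": 0.005,"wz": -2.4},{"tx": 0.02,"ty": 0.028,"tz": 0.005,"wz": -2.4},{"tx": 0.02,"ty": 0.028,"tz": 0.005,"wz": -2.4},{"tx": 0.02,"ty": 0.028,"tz": 0.005,"wz": -2.4},{"tx": 0.02,"ty": 0.028,"tz": 0.005,"wz": -2.4},{"tx": 0.02,"ty": 0.028,"tz": 0.005,"wz": -2.4}])

```text
$.moves[0]: bad value
```

```bash
python3 - <<'E'
from h import *
robot.grab_frame('wrist')
im,K,r,t=grab('wrist'); np.savez('w1.npz',im=im,K=K,r=r,t=t); cv2.imwrite('pics/w1.png',im)
o=robot.observe(); print(o['time'],o['position'],o['tcp_rot'].round(3)); print(ray(K,r,t,(280,210)))
E
```

```text
0.25 [ 0.1738061  -0.60001235  0.23082999] [[ 0.961  0.278 -0.   ]
 [ 0.278 -0.961  0.001]
 [ 0.    -0.001 -1.   ]]
(array([ 0.23729429, -0.58033637,  0.37366417]), array([-0.25848975, -0.07860112, -0.96285182]))
```

View pics/w1.png

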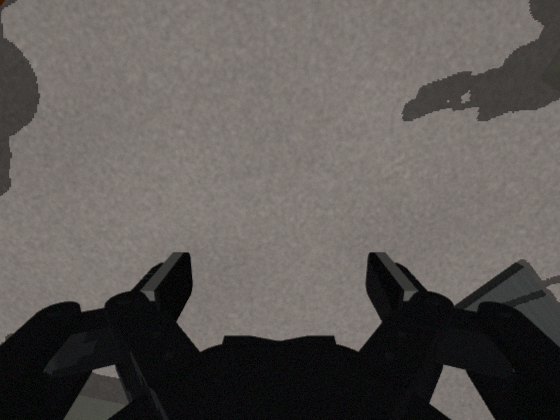

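The move was refused because every row needs all its keys. The wrist view shows only bench, with the fingers at the bottom around (180,280) and (380,280).

Call:
carry_out(moves=[{"wx": 0,"wy": 0,"tx": 0.02,"ty": 0.028,"tz": 0.005,"wz": -2.4,"jaw": 0.085},{"wx": 0,"wy": 0,"tx": 0.02,"ty": 0.028,"tz": 0.005,"wz": -2.4,"jaw": 0.085},{"wx": 0,"wy": 0,"tx": 0.02,"ty": 0.028,"tz": 0.005,"wz": -2.4,"jaw": 0.085},{"wx": 0,"wy": 0,"tx": 0.02,"ty": 0.028,"tz": 0.005,"wz": -2.4,"jaw": 0.085},{"wx": 0,"wy": 0,"tx": 0.02,"ty": 0.028,"tz": 0.005,"wz": -2.4,"jaw": 0.085},{"wx": 0,"wy": 0,"tx": 0.02,"ty": 0.028,"tz": 0.005,"wz": -2.4,"jaw": 0.085},{"wx": 0,"wy": 0,"tx": 0.02,"ty": 0.028,"tz": 0.005,"wz": -2.4,"jaw": 0.085},{"wx": 0,"wy": 0,"tx": 0.02,"ty": 0.028,"tz": 0.005,"wz": -2.4,"jaw": 0.085}])

```text
time: 0.92
position: [0.3345, -0.3748, 0.2716]
tcp_rot: [[0.998, -0.056, 0.0], [-0.056, -0.998, 0.0], [0.0, -0.0, -1.0]]
wrist_force: [1.1, 0.0, -0.2]
opening: 0.0848
grasp_force: 0.0
```

Call:
carry_out(moves=[{"wx": 0,"wy": 0,"tx": 0.02,"ty": 0.028,"tz": 0.005,"wz": -2.4,"jaw": 0.085},{"wx": 0,"wy": 0,"tx": 0.02,"ty": 0.028,"tz": 0.005,"wz": -2.4,"jaw": 0.085},{"wx": 0,"wy": 0,"tx": 0.02,"ty": 0.028,"tz": 0.005,"wz": -2.4,"jaw": 0.085},{"wx": 0,"wy": 0,"tx": 0.02,"ty": 0.028,"tz": 0.005,"wz": -2.4,"jaw": 0.085},{"wx": 0,"wy": 0,"tx": 0.02,"ty": 0.028,"tz": 0.005,"wz": -2.4,"jaw": 0.085},{"wx": 0,"wy": 0,"tx": 0.02,"ty": 0.028,"tz": 0.005,"wz": -2.4,"jaw": 0.085},{"wx": 0,"wy": 0,"tx": 0.02,"ty": 0.028,"tz": 0.005,"wz": -2.4,"jaw": 0.085},{"wx": 0,"wy": 0,"tx": 0.0,"ty": 0.02,"tz": 0.0,"wz": -2.4,"jaw": 0.085}])

```text
time: 1.58
position: [0.4774, -0.1586, 0.3075]
tcp_rot: [[0.926, -0.378, 0.005], [-0.378, -0.926, -0.001], [0.005, -0.001, -1.0]]
wrist_force: [0.8, -0.7, 0.7]
opening: 0.0847
grasp_force: 0.0
```

```bash
python3 - <<'E'
from h import *
robot.grab_frame('wrist')
im,K,r,t=grab('wrist'); np.savez('w1.npz',im=im,K=K,r=r,t=t); cv2.imwrite('pics/w2.png',im)
o=robot.observe(); print(o['time'],o['position'],o['tcp_rot'].round(3)); print(ray(K,r,t,(280,210)))
E
```

```text
1.6833 [ 0.47388359 -0.15713306  0.30639809] [[ 0.927 -0.375 -0.001]
 [-0.375 -0.927  0.001]
 [-0.001 -0.001 -1.   ]]
(array([ 0.53576819, -0.17923629,  0.44969385]), array([-0.25100752,  0.10030833, -0.96281472]))
```

View pics/w2.png

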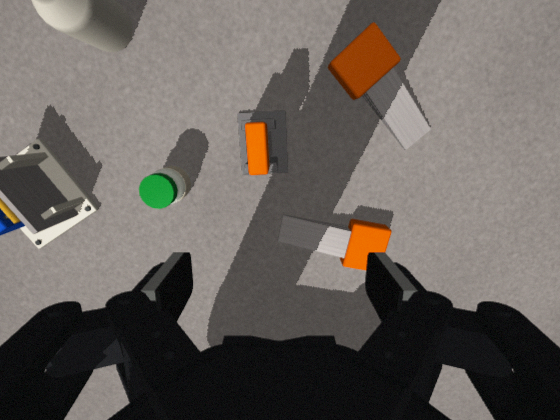

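The wrist view shows the holder with the gauge handle at (258,148), base corners at about (238,112), (286,110), (288,172) and (240,175), and the look-alikes at (365,60) and (367,245). I'll fit the handle by silhouette in all the views.

```bash
cat >> h.py <<'E'
from scipy.optimize import minimize
def box(x,y,z): return np.array([[a,b,c] for a in x for b in y for c in z],float)
def sil(K,r,t,P,roi,s=4):
    u0,v0,w,h=roi; p=((proj(K,r,t,P)-[u0,v0]+.5)*s); m=np.zeros((h*s,w*s),np.uint8)
    cv2.fillConvexPoly(m,cv2.convexHull(np.round(p*16).astype(np.int32)),255,shift=4)
    return cv2.resize(m,(w,h),interpolation=cv2.INTER_AREA)/255.
def pose(p,P): 
    c,s=np.cos(p[2]),np.sin(p[2]); return P@np.array([[c,s,0],[-s,c,0],[0,0,1]])+[p[0],p[1],0]
def orange(im):
    h=cv2.cvtColor(im,cv2.COLOR_BGR2HSV); return (((h[...,0]<18)&(h[...,1]>150)&(h[...,2]>70))).astype(float)
E
python3 - <<'E'
from h import *
V=[(np.load('w1.npz'),(235,105,50,80)),(np.load('top0.npz'),(335,215,55,45)),(np.load('scene0.npz'),(200,140,38,40))]
H=box([-.028,.028],[-.011,.011],[.086,.132])
def fit(vs):
    def cost(p): return sum(np.sum(np.abs(sil(d['K'],d['r'],d['t'],pose(p,H),R)-orange(d['im'])[R[1]:R[1]+R[3],R[0]:R[0]+R[2]]))/(a) for d,R,a in vs)
    b=None
    for y in (-.5,-.38,-.25):
        q=minimize(cost,[.515,-.15,y],method='Nelder-Mead',options=dict(initial_simplex=[[.515,-.15,y],[.525,-.15,y],[.515,-.14,y],[.515,-.15,y+.1]],xatol=1e-5,fatol=1e-4,maxiter=400))
        if b is None or q.fun<b.fun:b=q
    return b
vs=[(d,R,orange(d['im'])[R[1]:R[1]+R[3],R[0]:R[0]+R[2]].sum()) for d,R in V]
for s in ([vs[0]],[vs[1]],[vs[2]],vs):
    q=fit(s); print(q.x.round(4),np.degrees(q.x[2]).round(1),round(q.fun,3))
d=V[0][0]; C=np.array([atz(d['K'],d['r'],d['t'],uv,.006) for uv in [(238,112),(286,110),(288,172),(240,175)]]); print(C.round(4),C.mean(0))
y=q.x[2]; print('base centre rel handle, handle axes',np.array([[np.cos(y),np.sin(y)],[-np.sin(y),np.cos(y)]])@(C.mean(0)-[q.x[0],q.x[1],0])[:2])
E
```

```text
[ 0.5257 -0.1483 -0.3391] -19.4 0.062
[ 0.5253 -0.1499 -0.4096] -23.5 0.247
[ 0.5216 -0.1526 -0.1063] -6.1 0.262
[ 0.5255 -0.1487 -0.3504] -20.1 0.728
[[ 0.5794 -0.1323  0.006 ]
 [ 0.5557 -0.1976  0.006 ]
 [ 0.4712 -0.167   0.006 ]
 [ 0.4947 -0.0973  0.006 ]] [ 0.52525144 -0.14854994  0.006     ]
base centre rel handle, handle axes [-0.00029634  0.00010441]
```

The handle centre is (0.5256, -0.1485) with yaw about -19.7°. The base is centred on the handle, so it says nothing about which face is flat. I'll see that after the lift. Going down to grip.

Call:
carry_out(moves=[{"wx": 0,"wy": 0,"wz": 1.2,"tx": 0.026,"ty": 0.0043,"tz": -0.02,"jaw": 0.085},{"wx": 0,"wy": 0,"wz": 1.1,"tx": 0.0257,"ty": 0.0043,"tz": -0.03,"jaw": 0.085},{"wx": 0,"wy": 0,"wz": 0,"tx": 0,"ty": 0,"tz": -0.035,"jaw": 0.085},{"wx": 0,"wy": 0,"wz": 0,"tx": 0,"ty": 0,"tz": -0.035,"jaw": 0.085},{"wx": 0,"wy": 0,"wz": 0,"tx": 0,"ty": 0,"tz": -0.035,"jaw": 0.085},{"wx": 0,"wy": 0,"wz": 0,"tx": 0,"ty": 0,"tz": -0.035,"jaw": 0.085},{"wx": 0,"wy": 0,"wz": 0,"tx": 0,"ty": 0,"tz": -0.021,"jaw": 0.085},{"wx": 0,"wy": 0,"wz": 0,"tx": 0,"ty": 0,"tz": 0,"jaw": 0.085}])

```text
time: 2.35
position: [0.522, -0.1513, 0.0907]
tcp_rot: [[0.94, -0.342, -0.009], [-0.342, -0.94, 0.004], [-0.01, -0.001, -1.0]]
wrist_force: [-1.2, -0.4, 0.0]
opening: 0.0853
grasp_force: 0.0
```

Call:
carry_out(moves=[{"wx": 0,"wy": 0,"wz": 0,"tx": 0,"ty": 0,"tz": 0,"jaw": 0.045},{"wx": 0,"wy": 0,"wz": 0,"tx": 0,"ty": 0,"tz": 0,"jaw": 0.035},{"wx": 0,"wy": 0,"wz": 0,"tx": 0,"ty": 0,"tz": 0,"jaw": 0.028},{"wx": 0,"wy": 0,"wz": 0,"tx": 0,"ty": 0,"tz": 0,"jaw": 0.022},{"wx": 0,"wy": 0,"wz": 0,"tx": 0,"ty": 0,"tz": 0,"jaw": 0.015},{"wx": 0,"wy": 0,"wz": 0,"tx": 0,"ty": 0,"tz": 0,"jaw": 0.01},{"wx": 0,"wy": 0,"wz": 0,"tx": 0,"ty": 0,"tz": 0,"jaw": 0.01},{"wx": 0,"wy": 0,"wz": 0,"tx": 0,"ty": 0,"tz": 0,"jaw": 0.01}], squeeze=40)

```text
time: 3.02
position: [0.5264, -0.1521, 0.0968]
tcp_rot: [[0.94, -0.341, 0.002], [-0.341, -0.94, -0.001], [0.003, 0.001, -1.0]]
wrist_force: [-0.4, -0.1, 6.8]
opening: 0.0214
grasp_force: 45.0
```

Call:
carry_out(moves=[{"wx": 0,"wy": 0,"wz": 0,"tx": 0,"ty": 0,"tz": 0.01,"jaw": 0.01},{"wx": 0,"wy": 0,"wz": 0,"tx": 0,"ty": 0,"tz": 0.02,"jaw": 0.01},{"wx": 0,"wy": 0,"wz": 0,"tx": 0,"ty": 0,"tz": 0.025,"jaw": 0.01},{"wx": 0,"wy": 0,"wz": 0,"tx": 0,"ty": 0,"tz": 0.025,"jaw": 0.01},{"wx": 0,"wy": 0,"wz": 0,"tx": 0,"ty": 0,"tz": 0.025,"jaw": 0.01},{"wx": 0,"wy": 0,"wz": 0,"tx": 0,"ty": 0,"tz": 0.025,"jaw": 0.01},{"wx": 0,"wy": 0,"wz": 0,"tx": 0,"ty": 0,"tz": 0.02,"jaw": 0.01},{"wx": 0,"wy": 0,"wz": 0,"tx": 0,"ty": 0,"tz": 0.0,"jaw": 0.01}])

```text
time: 3.68
position: [0.5278, -0.1527, 0.2501]
tcp_rot: [[0.94, -0.341, 0.008], [-0.341, -0.94, -0.004], [0.009, 0.001, -1.0]]
wrist_force: [1.0, 0.2, -1.8]
opening: 0.0217
grasp_force: 44.1
```

```bash
python3 - <<'E'
from h import *
out=[]
robot.grab_frame('wrist')
for n in ['scene','wrist','top']:
    im,K,r,t=grab(n); np.savez(n+'2.npz',im=im,K=K,r=r,t=t)
    o=robot.observe(); p=o['position']
    u,v=proj(K,r,t,[p-[0,0,.03]])[0].astype(int); w=60 if n!='wrist' else 140
    print(n,u,v); u=min(max(u,w),560-w); v=min(max(v,w*3//4),420-w*3//4)
    out.append(cv2.resize(im[v-w*3//4:v+w*3//4,u-w:u+w],(400,300),interpolation=cv2.INTER_CUBIC))
d=np.load('top0.npz');out.append(cv2.resize(d['im'][170:260,170:290],(400,300),interpolation=cv2.INTER_CUBIC))
cv2.imwrite('pics/l1.png',np.vstack([np.hstack(out[:2]),np.hstack(out[2:])]))
print(o['time'],o['position'],o['wrist_force'],o['grasp_force'])
E
```

```text
scene 212 132
wrist 280 236
top 370 229
3.8833 [ 0.52440223 -0.15109555  0.24409747] [ 0.57405234  0.67602598 -1.7216542 ] 44.09662842750549
```

View pics/l1.png

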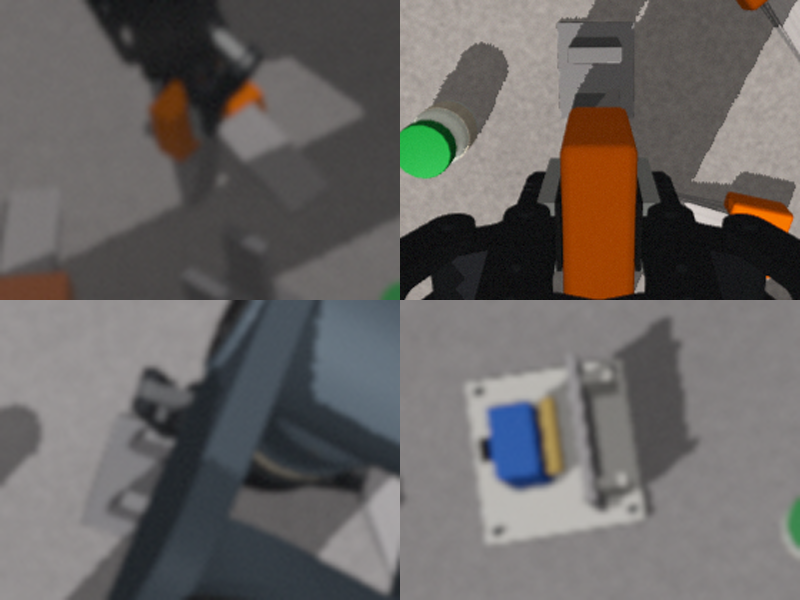

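The gauge is lifted, and the blade shows below the handle at about scene-crop (200,170). Near the stand the scene camera looks along the gauge's x axis, so the taper profile will show there. I'll carry it high to just short of the stand.

Call:
carry_out(moves=[{"wx": 0,"wy": 0,"wz": 3.4,"tx": -0.003,"ty": 0.025,"tz": 0.012,"jaw": 0.01},{"wx": 0,"wy": 0,"wz": 3.4,"tx": -0.003,"ty": 0.04,"tz": 0.008,"jaw": 0.01},{"wx": 0,"wy": 0,"wz": 3.4,"tx": -0.003,"ty": 0.04,"tz": 0.008,"jaw": 0.01},{"wx": 0,"wy": 0,"wz": 3.4,"tx": -0.003,"ty": 0.04,"tz": 0.008,"jaw": 0.01},{"wx": 0,"wy": 0,"wz": 3.4,"tx": -0.003,"ty": 0.04,"tz": 0.008,"jaw": 0.01},{"wx": 0,"wy": 0,"wz": 3.4,"tx": -0.003,"ty": 0.04,"tz": 0.008,"jaw": 0.01},{"wx": 0,"wy": 0,"wz": 3.4,"tx": -0.003,"ty": 0.04,"tz": 0.008,"jaw": 0.01},{"wx": 0,"wy": 0,"wz": 3.2,"tx": -0.003,"ty": 0.04,"tz": 0.005,"jaw": 0.01}])

```text
time: 4.55
position: [0.5004, 0.1551, 0.3093]
tcp_rot: [[0.992, 0.125, -0.003], [0.125, -0.992, -0.0], [-0.003, -0.0, -1.0]]
wrist_force: [0.5, 0.7, -1.1]
opening: 0.0217
grasp_force: 44.0
```

Call:
carry_out(moves=[{"wx": 0,"wy": 0,"wz": 0,"tx": 0,"ty": 0.025,"tz": 0.0,"jaw": 0.01},{"wx": 0,"wy": 0,"wz": 0,"tx": 0,"ty": 0.01,"tz": 0.0,"jaw": 0.01},{"wx": 0,"wy": 0,"wz": 0,"tx": 0,"ty": 0,"tz": 0.0,"jaw": 0.01},{"wx": 0,"wy": 0,"wz": 0,"tx": 0,"ty": 0,"tz": 0.0,"jaw": 0.01}])

```text
time: 4.88
position: [0.5008, 0.1879, 0.3088]
tcp_rot: [[0.992, 0.124, -0.003], [0.124, -0.992, -0.002], [-0.003, 0.001, -1.0]]
wrist_force: [0.1, 0.0, -1.7]
opening: 0.0212
grasp_force: 43.9
```

```bash
python3 - <<'E'
from h import *
robot.grab_frame('wrist')
W=grab('wrist');S=grab('scene')
for n,(im,K,r,t) in (('w3',W),('s3',S)): np.savez(n+'.npz',im=im,K=K,r=r,t=t)
o=robot.observe(); p=o['position']; print(o['time'],p,o['tcp_rot'].round(4),o['wrist_force'])
np.savez('o3.npz',p=p,R=o['tcp_rot'])
im,K,r,t=S; u,v=proj(K,r,t,[p-[0,0,.03]])[0].astype(int);print(u,v)
c=cv2.resize(im[v-39:v+39,u-26:u+26],(400,600),interpolation=cv2.INTER_CUBIC)
w=cv2.resize(W[0][0:300,180:380],(400,600),interpolation=cv2.INTER_CUBIC)
cv2.imwrite('pics/p3.png',np.hstack([c,w]))
T=np.load('top0.npz'); K,r,t=T['K'],T['r'],T['t']
for uv,z in [((190.4,194.6),.01),((196.1,242.9),.01),((244.1,234.5),.01),((236.6,188.6),.01),((221.6,187.1),.092),((230,231.5),.092)]: print(atz(K,r,t,uv,z).round(4))
E
```

```text
5.0333 [0.50148148 0.18665958 0.30958684] [[ 9.927e-01  1.206e-01 -1.600e-03]
 [ 1.206e-01 -9.927e-01 -9.000e-04]
 [-1.700e-03  7.000e-04 -1.000e+00]] [ 1.17052839 -0.05047949 -1.41306648]
360 135
[0.6348 0.2734 0.01  ]
[0.508  0.2532 0.01  ]
[0.5308 0.1296 0.01  ]
[0.6517 0.1519 0.01  ]
[0.6379 0.1793 0.092 ]
[0.5298 0.1559 0.092 ]
```

View pics/p3.png

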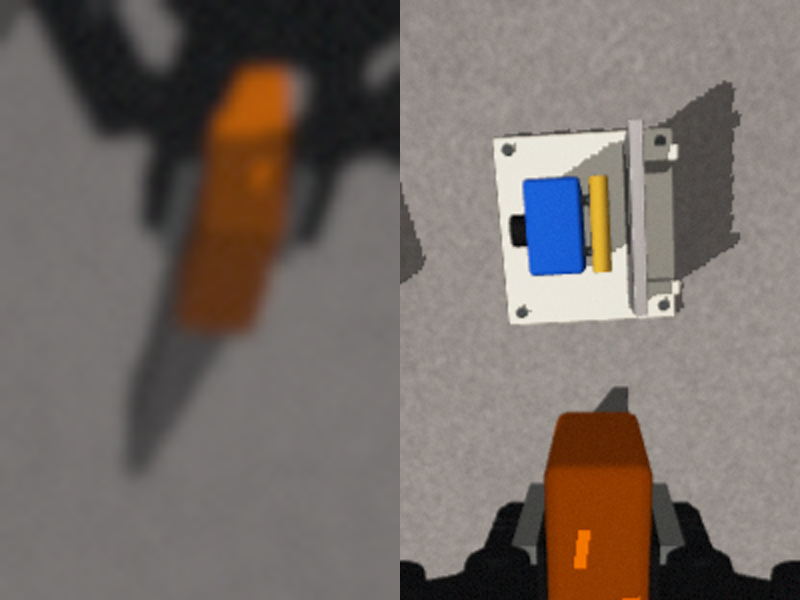

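The scene crop shows the blade's straight flat edge on the left, towards the plate, and the sloped edge on the right, towards the bar. So the orientation is already right. In the wrist crop the plate's top strip runs from (629,121)/(643,121) to (633,314)/(648,314), the bar spans (590-608,176) to (591-610,271), and the blade tip is at (617-628,388).

```bash
python3 - <<'E'
from h import *
from scipy.optimize import least_squares
d=np.load('w3.npz');K,r,t=d['K'],d['r'],d['t'];o=np.load('o3.npz');im=d['im']
f=lambda U,V:(180+(U-400)/2-.25,V/2-.25)
A=lambda U,V,z:atz(K,r,t,f(U,V),z)
# refine vertical-ish edges: print intensity across rows
g=im.astype(int).sum(2)//3
for v in (80,110,140): print(v,list(zip(range(286,306),g[v,286:306])))
for v in (100,120): print('bar',v,[(u,tuple(im[v,u])) for u in range(270,290)])
for v in (195,197,199,201): print('tip',v,list(zip(range(280,298),g[v,280:298])))
print('x-edge',[(v,g[v,298]) for v in range(56,66)],[(v,g[v,300]) for v in range(152,162)])
for n,U,V,z in [('pl0',629.5,121,.092),('pl1',633.5,314,.092),('pr0',643,121,.092),('pr1',648,314,.092),('b1',494,138,.01),('b2',512,324,.01),('b3',674,316,.01),('barL0',590,176,.075),('barL1',591,271,.075),('barR0',608,176,.075),('barR1',610,271,.075),('tipR',628,388,o['p'][2]-.0908),('tipL',617,388,o['p'][2]-.0908)]: print(n,A(U,V,z).round(4))
E
```

```text
80 [(286, np.int64(135)), (287, np.int64(139)), (288, np.int64(135)), (289, np.int64(138)), (290, np.int64(141)), (291, np.int64(104)), (292, np.int64(60)), (293, np.int64(93)), (294, np.int64(87)), (295, np.int64(168)), (296, np.int64(181)), (297, np.int64(179)), (298, np.int64(182)), (299, np.int64(181)), (300, np.int64(176)), (301, np.int64(129)), (302, np.int64(105)), (303, np.int64(95)), (304, np.int64(89)), (305, np.int64(89))]
110 [(286, np.int64(135)), (287, np.int64(136)), (288, np.int64(132)), (289, np.int64(138)), (290, np.int64(135)), (291, np.int64(135)), (292, np.int64(99)), (293, np.int64(59)), (294, np.int64(92)), (295, np.int64(84)), (296, np.int64(163)), (297, np.int64(177)), (298, np.int64(179)), (299, np.int64(175)), (300, np.int64(175)), (301, np.int64(169)), (302, np.int64(121)), (303, np.int64(131)), (304, np.int64(134)), (305, np.int64(138))]
140 [(286, np.int64(226)), (287, np.int64(228)), (288, np.int64(226)), (289, np.int64(226)), (290, np.int64(228)), (291, np.int64(227)), (292, np.int64(227)), (293, np.int64(193)), (294, np.int64(123)), (295, np.int64(105
[... 4023 characters left out ...]
 np.int64(175)), (61, np.int64(180)), (62, np.int64(181)), (63, np.int64(183)), (64, np.int64(185)), (65, np.int64(183))] [(152, np.int64(169)), (153, np.int64(169)), (154, np.int64(169)), (155, np.int64(170)), (156, np.int64(169)), (157, np.int64(169)), (158, np.int64(208)), (159, np.int64(174)), (160, np.int64(149)), (161, np.int64(151))]
pl0 [0.6414 0.1874 0.092 ]
pl1 [0.5355 0.1704 0.092 ]
pr0 [0.6423 0.1799 0.092 ]
pr1 [0.5366 0.1616 0.092 ]
b1 [0.6362 0.2772 0.01  ]
b2 [0.5098 0.2541 0.01  ]
b3 [0.5305 0.134  0.01  ]
barL0 [0.6122 0.2065 0.075 ]
barL1 [0.5572 0.1993 0.075 ]
barR0 [0.6135 0.1957 0.075 ]
barR1 [0.5586 0.1875 0.075 ]
tipR [0.5167 0.1778 0.2188]
tipL [0.5161 0.1823 0.2188]
```

```bash
python3 - <<'E'
from h import *
d=np.load('w3.npz');K,r,t=d['K'],d['r'],d['t'];o=np.load('o3.npz')
A=lambda u,v,z:atz(K,r,t,(u,v),z)
a,b=A(293.9,60,.092),A(297.35,158.5,.092); yaw=np.arctan2(*(a-b)[1::-1]); print(a,b,np.linalg.norm(a-b),'yaw',np.degrees(yaw))
q0,q1=A(300.2,60,.092),A(303.1,157,.092);print('back',q0,q1)
m=(a+b)/2; ex=np.array([np.cos(yaw),np.sin(yaw),0]);ey=np.array([-ex[1],ex[0],0])
for n,p in [('bar100',A(284.1,100,.075)),('bar120',A(285,120,.075)),('b1',A(226.75,68.75,.01)),('b2',A(235.75,161.75,.01)),('b3',A(316.75,157.75,.01)),('back0',q0),('back1',q1)]: print(n,ex@(p-m),ey@(p-m))
tip=A(293.6,193.6,o['p'][2]-.0908); Rx=o['R'][:,0]; gy=-o['R'][:,1]
print('tip rel TCP in tool x, -y:',Rx@(tip-o['p']),gy@(tip-o['p']),'expect .017,-.011; toolyaw',np.degrees(np.arctan2(Rx[1],Rx[0])))
print('mid',m)
E
```

```text
[0.64156613 0.18813622 0.092     ] [0.53351215 0.16907797 0.092     ] 0.10972183317074702 yaw 10.002783218430293
back [0.64243149 0.18111804 0.092     ] [0.53616449 0.16236411 0.092     ]
bar100 0.014641429027085517 0.012584915116104246
bar120 -0.008678408608893915 0.012575590893116629
b1 0.06502373597672877 0.08859857181405362
b2 -0.06347770075260901 0.08783612667633159
b3 -0.06390060849608703 -0.033982188900912536
back0 0.05449408780435581 -0.007061802968136711
back1 -0.05341506763256564 -0.007072510534172874
tip rel TCP in tool x, -y: 0.014313985149856571 -0.010451836202586691 expect .017,-.011; toolyaw 6.926172154876484
mid [0.58753914 0.1786071  0.092     ]
```

The stand's plate middle is at (0.5875, 0.1786) with yaw 10.0°, and the free gap is about 12.5 mm. I'm moving over the gap and leaving 2.5 mm between the flat face and the plate.

Call:
carry_out(moves=[{"wx": 0,"wy": 0,"wz": 1.0,"tx": 0.0287,"ty": 0.002,"tz": 0,"jaw": 0.01},{"wx": 0,"wy": 0,"wz": 1.0,"tx": 0.0287,"ty": 0.002,"tz": 0,"jaw": 0.01},{"wx": 0,"wy": 0,"wz": 1.1,"tx": 0.0288,"ty": 0.0016,"tz": 0,"jaw": 0.01},{"wx": 0,"wy": 0,"wz": 0,"tx": 0,"ty": 0,"tz": -0.03,"jaw": 0.01},{"wx": 0,"wy": 0,"wz": 0,"tx": 0,"ty": 0,"tz": -0.04,"jaw": 0.01},{"wx": 0,"wy": 0,"wz": 0,"tx": 0,"ty": 0,"tz": -0.03,"jaw": 0.01},{"wx": 0,"wy": 0,"wz": 0,"tx": 0,"ty": 0,"tz": -0.01,"jaw": 0.01},{"wx": 0,"wy": 0,"wz": 0,"tx": 0,"ty": 0,"tz": 0,"jaw": 0.01}])

```text
time: 5.7
position: [0.5858, 0.1921, 0.1969]
tcp_rot: [[0.985, 0.174, -0.008], [0.174, -0.985, -0.001], [-0.008, -0.0, -1.0]]
wrist_force: [0.5, -0.2, -1.1]
opening: 0.0216
grasp_force: 43.9
```

Call:
carry_out(moves=[{"wx": 0,"wy": 0,"wz": 0,"tx": 0,"ty": 0,"tz": 0,"jaw": 0.01},{"wx": 0,"wy": 0,"wz": 0,"tx": 0,"ty": 0,"tz": 0,"jaw": 0.01},{"wx": 0,"wy": 0,"wz": 0,"tx": 0,"ty": 0,"tz": 0,"jaw": 0.01}])

```text
time: 5.95
position: [0.5895, 0.1939, 0.2029]
tcp_rot: [[0.984, 0.176, 0.005], [0.176, -0.984, 0.001], [0.005, 0.0, -1.0]]
wrist_force: [-0.2, -0.4, -0.9]
opening: 0.0216
grasp_force: 43.9
```

```bash
python3 - <<'E'
from h import *
robot.grab_frame('wrist')
W=grab('wrist');S=grab('scene')
for n,(im,K,r,t) in (('w4',W),('s4',S)): np.savez(n+'.npz',im=im,K=K,r=r,t=t)
o=robot.observe(); p=o['position']; print(o['time'],p,o['tcp_rot'].round(4),o['wrist_force'])
np.savez('o4.npz',p=p,R=o['tcp_rot'])
y=np.radians(10);ex=np.array([np.cos(y),np.sin(y),0]);ey=np.array([-ex[1],ex[0],0]);m=np.array([.5875,.1786,.092]);print('stand xy',ex@(p-m),ey@(p-m),np.degrees(np.arctan2(o['tcp_rot'][1,0],o['tcp_rot'][0,0])))
im,K,r,t=S; u,v=proj(K,r,t,[p-[0,0,.06]])[0].astype(int);print(u,v)
c=cv2.resize(im[v-36:v+36,u-24:u+24],(400,600),interpolation=cv2.INTER_CUBIC)
w=cv2.resize(W[0][60:285,205:355],(400,600),interpolation=cv2.INTER_CUBIC)
cv2.imwrite('pics/p4.png',np.hstack([c,w]))
E
```

```text
6.1 [0.58855324 0.1940879  0.20206403] [[ 9.843e-01  1.763e-01  3.200e-03]
 [ 1.763e-01 -9.843e-01  4.000e-04]
 [ 3.200e-03  1.000e-04 -1.000e+00]] [ 0.61631818  0.14067632 -1.05895245]
stand xy 0.0037266874680733503 0.01506971365376228 10.156229363734722
347 201
```

View pics/p4.png

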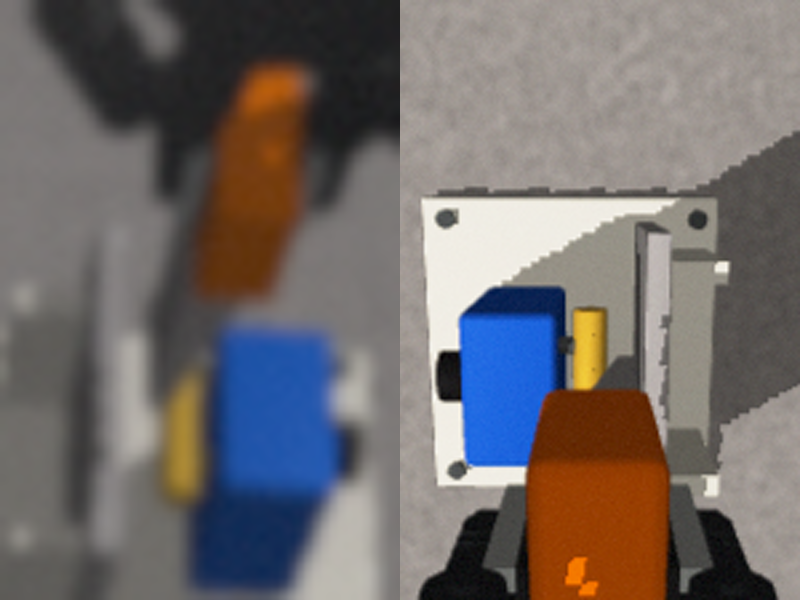

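The tip hangs above the gap, at wrist crop (634,360), with the plate's upper edge at (646,230)-(662,420) and the bar on its left. The TCP is 2 mm too far from the plate, so I'll correct that and check numerically.

Call:
carry_out(moves=[{"wx": 0,"wy": 0,"wz": 0,"tx": 0.0,"ty": -0.002,"tz": -0.004,"jaw": 0.01},{"wx": 0,"wy": 0,"wz": 0,"tx": 0,"ty": 0,"tz": 0,"jaw": 0.01},{"wx": 0,"wy": 0,"wz": 0,"tx": 0,"ty": 0,"tz": 0,"jaw": 0.01},{"wx": 0,"wy": 0,"wz": 0,"tx": 0,"ty": 0,"tz": 0,"jaw": 0.01}])

```text
time: 6.43
position: [0.5876, 0.1919, 0.1962]
tcp_rot: [[0.984, 0.176, -0.0], [0.176, -0.984, -0.0], [-0.0, -0.0, -1.0]]
wrist_force: [-0.3, -0.6, -0.9]
opening: 0.0215
grasp_force: 43.9
```

```bash
cat >> h.py <<'E'
y_=np.radians(10);ex=np.array([np.cos(y_),np.sin(y_),0]);ey=np.array([-ex[1],ex[0],0]);m=np.array([.5875,.1786,.092])
def st():
    o=robot.observe();p=o['position'];f=o['wrist_force'];print(round(o['time'],2),p.round(4),'stand x,y mm',(1e3*ex@(p-m)).round(2),(1e3*ey@(p-m)).round(2),'F stand',(ex@f).round(2),(ey@f).round(2),f[2].round(2),'tq',o['ft_torque'].round(3))
    return o
E
python3 - <<'E'
from h import *
robot.grab_frame('wrist');o=st()
im,K,r,t=grab('wrist'); o=st(); g=im.astype(int).sum(2)//3
for v in (194,197,200,205): print(v,list(map(int,g[v,284:304])))
for v in (150,165,180): print('plate',v,list(map(int,g[v,288:312])))
A=lambda u,v,z:atz(K,r,t,(u,v),z)
for u in (291,292,293,294): print(u,(1e3*ey@(A(u,196,o['position'][2]-.0908)-m)).round(2))
for u in (294,296,298,300): print('plate',u,(1e3*ey@(A(u,165,.092)-m)).round(2))
E
```

```text
6.48 [0.5877 0.1919 0.1962] stand x,y mm 2.5 13.08 F stand 0.78 0.59 -0.93 tq [ 0.052 -0.002 -0.034]
6.53 [0.5877 0.1919 0.1963] stand x,y mm 2.55 13.08 F stand -0.36 0.07 -2.01 tq [ 0.011 -0.091 -0.069]
194 [142, 116, 85, 74, 73, 73, 71, 65, 67, 66, 103, 153, 177, 182, 123, 102, 102, 101, 99, 101]
197 [72, 62, 64, 66, 67, 68, 69, 68, 64, 60, 101, 148, 175, 183, 124, 101, 103, 101, 99, 99]
200 [67, 66, 68, 64, 67, 64, 62, 67, 66, 69, 103, 181, 181, 120, 103, 99, 105, 102, 99, 96]
205 [60, 61, 63, 65, 63, 62, 62, 64, 64, 64, 85, 181, 183, 178, 182, 128, 102, 100, 99, 98]
plate 150 [145, 146, 142, 125, 74, 103, 111, 113, 185, 189, 188, 190, 187, 188, 183, 179, 185, 130, 141, 146, 145, 144, 147, 143]
plate 165 [142, 144, 143, 111, 64, 53, 102, 99, 172, 185, 185, 182, 182, 181, 181, 180, 167, 118, 136, 145, 143, 145, 143, 142]
plate 180 [143, 143, 142, 108, 63, 51, 102, 128, 175, 184, 183, 185, 184, 181, 180, 174, 119, 136, 144, 143, 144, 142, 141, 141]
291 4.2
292 3.38
293 2.56
294 1.74
plate 294 1.44
plate 296 -0.25
plate 298 -1.94
plate 300 -3.63
```

The clearance to the plate is about 2 mm and the gauge is well centred. Lowering the tip to about z = 0.052, still free of the bar.

Call:
carry_out(moves=[{"wx": 0,"wy": 0,"wz": 0,"tx": 0,"ty": 0,"tz": -0.01,"jaw": 0.01},{"wx": 0,"wy": 0,"wz": 0,"tx": 0,"ty": 0,"tz": -0.01,"jaw": 0.01},{"wx": 0,"wy": 0,"wz": 0,"tx": 0,"ty": 0,"tz": -0.01,"jaw": 0.01},{"wx": 0,"wy": 0,"wz": 0,"tx": 0,"ty": 0,"tz": -0.01,"jaw": 0.01},{"wx": 0,"wy": 0,"wz": 0,"tx": 0,"ty": 0,"tz": -0.008,"jaw": 0.01},{"wx": 0,"wy": 0,"wz": 0,"tx": 0,"ty": 0,"tz": -0.005,"jaw": 0.01},{"wx": 0,"wy": 0,"wz": 0,"tx": 0,"ty": 0,"tz": 0,"jaw": 0.01},{"wx": 0,"wy": 0,"wz": 0,"tx": 0,"ty": 0,"tz": 0,"jaw": 0.01}])

```text
time: 7.2
position: [0.5876, 0.1918, 0.1428]
tcp_rot: [[0.984, 0.176, -0.001], [0.176, -0.984, -0.0], [-0.001, -0.0, -1.0]]
wrist_force: [0.1, 0.7, -1.9]
opening: 0.0214
grasp_force: 44.1
```

Call:
carry_out(moves=[{"wx": 0,"wy": 0,"wz": 0,"tx": 0,"ty": 0,"tz": 0,"jaw": 0.01},{"wx": 0,"wy": 0,"wz": 0,"tx": 0.0001,"ty": -0.0005,"tz": 0,"jaw": 0.01},{"wx": 0,"wy": 0,"wz": 0,"tx": 0,"ty": 0,"tz": 0,"jaw": 0.01},{"wx": 0,"wy": 0,"wz": 0,"tx": 0.0001,"ty": -0.0005,"tz": 0,"jaw": 0.01},{"wx": 0,"wy": 0,"wz": 0,"tx": 0,"ty": 0,"tz": 0,"jaw": 0.01},{"wx": 0,"wy": 0,"wz": 0,"tx": 0,"ty": 0,"tz": 0,"jaw": 0.01}])

```text
time: 7.7
position: [0.588, 0.1909, 0.1435]
tcp_rot: [[0.984, 0.176, 0.0], [0.176, -0.984, 0.0], [0.0, -0.0, -1.0]]
wrist_force: [-0.8, 0.3, -2.5]
opening: 0.0216
grasp_force: 44.0
```

```bash
python3 -c "
from h import *
for _ in range(4): st(); robot.grab_frame('wrist')"
```

```text
7.7 [0.588  0.1909 0.1435] stand x,y mm 2.61 12.0 F stand -0.74 0.46 -2.47 tq [ 0.008 -0.021  0.009]
7.75 [0.588  0.1909 0.1435] stand x,y mm 2.6 12.0 F stand -0.06 -0.18 -1.4 tq [-0.019  0.029  0.001]
7.8 [0.588  0.1909 0.1434] stand x,y mm 2.59 12.01 F stand 0.46 0.84 -1.72 tq [ 0.01  -0.013 -0.038]
7.85 [0.588  0.1909 0.1434] stand x,y mm 2.58 12.0 F stand -0.12 0.39 -1.75 tq [-0.026 -0.029 -0.018]
```

Call:
carry_out(moves=[{"wx": 0,"wy": 0,"wz": 0,"tx": 0.0001,"ty": -0.0005,"tz": 0,"jaw": 0.01},{"wx": 0,"wy": 0,"wz": 0,"tx": 0,"ty": 0,"tz": 0,"jaw": 0.01},{"wx": 0,"wy": 0,"wz": 0,"tx": 0,"ty": 0,"tz": 0,"jaw": 0.01}])

```text
time: 8.15
position: [0.588, 0.1904, 0.1433]
tcp_rot: [[0.984, 0.176, -0.0], [0.176, -0.984, 0.0], [-0.0, -0.0, -1.0]]
wrist_force: [-0.2, 0.2, -1.0]
opening: 0.0214
grasp_force: 44.0
```

Call:
carry_out(moves=[{"wx": 0,"wy": 0,"wz": 0,"tx": 0.0001,"ty": -0.0003,"tz": 0,"jaw": 0.01},{"wx": 0,"wy": 0,"wz": 0,"tx": 0,"ty": 0,"tz": 0,"jaw": 0.01},{"wx": 0,"wy": 0,"wz": 0,"tx": 0,"ty": 0,"tz": 0,"jaw": 0.01}])

```text
time: 8.4
position: [0.5881, 0.1901, 0.1433]
tcp_rot: [[0.984, 0.176, -0.0], [0.176, -0.984, -0.0], [-0.0, 0.0, -1.0]]
wrist_force: [-1.3, 0.2, -2.1]
opening: 0.0214
grasp_force: 44.0
```

```bash
python3 -c "
from h import *
for _ in range(3): st(); robot.grab_frame('wrist')"
```

```text
8.4 [0.5881 0.1901 0.1433] stand x,y mm 2.63 11.19 F stand -1.22 0.38 -2.05 tq [ 0.033 -0.001  0.021]
8.45 [0.5882 0.1901 0.1433] stand x,y mm 2.64 11.19 F stand 0.38 -0.0 -1.19 tq [-0.039  0.008  0.01 ]
8.5 [0.5881 0.1901 0.1433] stand x,y mm 2.63 11.22 F stand -0.43 -0.18 -0.25 tq [-0.026  0.027 -0.045]
```

Call:
carry_out(moves=[{"wx": 0,"wy": 0,"wz": 0,"tx": 0,"ty": -0.0003,"tz": 0,"jaw": 0.01},{"wx": 0,"wy": 0,"wz": 0,"tx": 0,"ty": 0,"tz": 0,"jaw": 0.01},{"wx": 0,"wy": 0,"wz": 0,"tx": 0,"ty": 0,"tz": 0,"jaw": 0.01}])

```text
time: 8.8
position: [0.5881, 0.1898, 0.1433]
tcp_rot: [[0.984, 0.176, -0.0], [0.176, -0.984, -0.0], [-0.0, -0.0, -1.0]]
wrist_force: [0.5, 0.2, -1.6]
opening: 0.0212
grasp_force: 44.0
```

Call:
carry_out(moves=[{"wx": 0,"wy": 0,"wz": 0,"tx": 0,"ty": -0.0003,"tz": 0,"jaw": 0.01},{"wx": 0,"wy": 0,"wz": 0,"tx": 0,"ty": 0,"tz": 0,"jaw": 0.01},{"wx": 0,"wy": 0,"wz": 0,"tx": 0,"ty": 0,"tz": 0,"jaw": 0.01}])

```text
time: 9.05
position: [0.5881, 0.1895, 0.1433]
tcp_rot: [[0.984, 0.176, 0.0], [0.176, -0.984, -0.0], [0.0, 0.0, -1.0]]
wrist_force: [0.0, -0.1, -1.4]
opening: 0.0216
grasp_force: 44.0
```

```bash
python3 -c "
from h import *
for _ in range(3): st(); robot.grab_frame('wrist')"
```

```text
9.05 [0.5881 0.1895 0.1433] stand x,y mm 2.5 10.59 F stand -0.0 -0.09 -1.36 tq [ 0.061 -0.023 -0.   ]
9.1 [0.5881 0.1895 0.1433] stand x,y mm 2.52 10.6 F stand -0.33 0.82 0.17 tq [-0.047  0.012  0.025]
9.15 [0.5881 0.1895 0.1433] stand x,y mm 2.51 10.59 F stand -0.58 0.31 -1.2 tq [0.005 0.001 0.059]
```

Call:
carry_out(moves=[{"wx": 0,"wy": 0,"wz": 0,"tx": 0,"ty": -0.0003,"tz": 0,"jaw": 0.01},{"wx": 0,"wy": 0,"wz": 0,"tx": 0,"ty": 0,"tz": 0,"jaw": 0.01},{"wx": 0,"wy": 0,"wz": 0,"tx": 0,"ty": 0,"tz": 0,"jaw": 0.01}])

```text
time: 9.45
position: [0.5881, 0.1892, 0.1433]
tcp_rot: [[0.984, 0.176, -0.0], [0.176, -0.984, -0.0], [-0.0, -0.0, -1.0]]
wrist_force: [0.1, -0.1, -1.7]
opening: 0.0212
grasp_force: 44.0
```

Call:
carry_out(moves=[{"wx": 0,"wy": 0,"wz": 0,"tx": 0,"ty": -0.0003,"tz": 0,"jaw": 0.01},{"wx": 0,"wy": 0,"wz": 0,"tx": 0,"ty": 0,"tz": 0,"jaw": 0.01},{"wx": 0,"wy": 0,"wz": 0,"tx": 0,"ty": 0,"tz": 0,"jaw": 0.01}])

```text
time: 9.7
position: [0.5881, 0.1889, 0.1433]
tcp_rot: [[0.984, 0.176, -0.0], [0.176, -0.984, -0.0], [-0.0, 0.0, -1.0]]
wrist_force: [0.4, -0.6, -1.9]
opening: 0.0211
grasp_force: 44.0
```

```bash
python3 -c "
from h import *
for _ in range(3): st(); robot.grab_frame('wrist')"
```

```text
9.7 [0.5881 0.1889 0.1433] stand x,y mm 2.38 10.0 F stand 0.31 -0.64 -1.9 tq [-0.06   0.01  -0.054]
9.75 [0.5881 0.1889 0.1433] stand x,y mm 2.39 10.03 F stand 0.09 0.31 0.14 tq [-0.05  -0.023 -0.025]
9.8 [0.5881 0.1889 0.1433] stand x,y mm 2.4 10.01 F stand -0.24 -0.09 -0.42 tq [-0.002 -0.037  0.002]
```

Call:
carry_out(moves=[{"wx": 0,"wy": 0,"wz": 0,"tx": 0,"ty": -0.0003,"tz": 0,"jaw": 0.01},{"wx": 0,"wy": 0,"wz": 0,"tx": 0,"ty": 0,"tz": 0,"jaw": 0.01},{"wx": 0,"wy": 0,"wz": 0,"tx": 0,"ty": 0,"tz": 0,"jaw": 0.01}])

```text
time: 10.1
position: [0.5881, 0.1886, 0.1433]
tcp_rot: [[0.984, 0.176, 0.0], [0.176, -0.984, -0.0], [0.0, 0.0, -1.0]]
wrist_force: [-0.1, 0.5, -0.8]
opening: 0.0215
grasp_force: 44.0
```

Call:
carry_out(moves=[{"wx": 0,"wy": 0,"wz": 0,"tx": 0,"ty": -0.0003,"tz": 0,"jaw": 0.01},{"wx": 0,"wy": 0,"wz": 0,"tx": 0,"ty": 0,"tz": 0,"jaw": 0.01},{"wx": 0,"wy": 0,"wz": 0,"tx": 0,"ty": 0,"tz": 0,"jaw": 0.01}])

```text
time: 10.35
position: [0.5881, 0.1884, 0.1433]
tcp_rot: [[0.984, 0.176, 0.0], [0.176, -0.984, 0.0], [0.0, -0.0, -1.0]]
wrist_force: [-0.4, -0.4, -1.8]
opening: 0.0215
grasp_force: 43.9
```

```bash
python3 -c "
from h import *
for _ in range(3): st(); robot.grab_frame('wrist')"
```

```text
10.35 [0.5881 0.1884 0.1433] stand x,y mm 2.3 9.5 F stand -0.48 -0.34 -1.76 tq [0.143 0.015 0.015]
10.4 [0.5881 0.1884 0.1433] stand x,y mm 2.32 9.52 F stand -0.73 -0.15 -0.76 tq [ 0.045  0.001 -0.014]
10.45 [0.5881 0.1884 0.1433] stand x,y mm 2.33 9.5 F stand 0.56 0.09 -2.02 tq [ 0.062 -0.009  0.046]
```

Call:
carry_out(moves=[{"wx": 0,"wy": 0,"wz": 0,"tx": 0,"ty": -0.0003,"tz": 0,"jaw": 0.01},{"wx": 0,"wy": 0,"wz": 0,"tx": 0,"ty": 0,"tz": 0,"jaw": 0.01},{"wx": 0,"wy": 0,"wz": 0,"tx": 0,"ty": 0,"tz": 0,"jaw": 0.01}])

```text
time: 10.75
position: [0.5881, 0.1883, 0.1433]
tcp_rot: [[0.984, 0.176, 0.0], [0.176, -0.984, 0.001], [0.0, -0.001, -1.0]]
wrist_force: [-0.5, 1.1, -1.2]
opening: 0.0214
grasp_force: 43.9
```

```bash
python3 -c "
from h import *
for _ in range(4): st(); robot.grab_frame('wrist')"
```

```text
10.75 [0.5881 0.1883 0.1433] stand x,y mm 2.3 9.44 F stand -0.31 1.15 -1.23 tq [0.369 0.024 0.005]
10.8 [0.5881 0.1883 0.1433] stand x,y mm 2.29 9.41 F stand 1.04 1.8 -1.59 tq [ 0.384 -0.032  0.017]
10.85 [0.5881 0.1883 0.1433] stand x,y mm 2.31 9.42 F stand 0.92 2.15 -1.09 tq [ 0.385  0.    -0.092]
10.9 [0.5881 0.1883 0.1433] stand x,y mm 2.32 9.42 F stand 0.1 1.76 -0.85 tq [0.42  0.027 0.061]
```

The flat face touches the plate (Fy about 1.9 N). Now sliding down towards the bar.

Call:
carry_out(moves=[{"wx": 0,"wy": 0,"wz": 0,"tx": 0,"ty": 0,"tz": -0.002,"jaw": 0.01},{"wx": 0,"wy": 0,"wz": 0,"tx": 0,"ty": 0,"tz": -0.002,"jaw": 0.01},{"wx": 0,"wy": 0,"wz": 0,"tx": 0,"ty": 0,"tz": -0.002,"jaw": 0.01},{"wx": 0,"wy": 0,"wz": 0,"tx": 0,"ty": 0,"tz": -0.002,"jaw": 0.01},{"wx": 0,"wy": 0,"wz": 0,"tx": 0,"ty": 0,"tz": -0.001,"jaw": 0.01},{"wx": 0,"wy": 0,"wz": 0,"tx": 0,"ty": 0,"tz": -0.001,"jaw": 0.01},{"wx": 0,"wy": 0,"wz": 0,"tx": 0,"ty": 0,"tz": 0,"jaw": 0.01}])

```text
time: 11.53
position: [0.588, 0.1883, 0.133]
tcp_rot: [[0.984, 0.176, -0.0], [0.176, -0.984, 0.001], [-0.0, -0.001, -1.0]]
wrist_force: [-0.6, 3.4, -0.6]
opening: 0.0213
grasp_force: 44.0
```

```bash
python3 -c "
from h import *
for _ in range(3): st(); robot.grab_frame('wrist')"
```

```text
11.53 [0.588  0.1883 0.133 ] stand x,y mm 2.19 9.42 F stand 0.02 3.47 -0.57 tq [ 0.861  0.06  -0.015]
11.58 [0.588  0.1882 0.133 ] stand x,y mm 2.15 9.42 F stand 0.38 4.2 -1.33 tq [ 0.854  0.041 -0.056]
11.63 [0.588  0.1883 0.1331] stand x,y mm 2.19 9.42 F stand 0.84 3.8 -0.23 tq [ 0.822  0.041 -0.075]
```

Call:
carry_out(moves=[{"wx": 0,"wy": 0,"wz": 0,"tx": 0,"ty": 0.0003,"tz": -0.001,"jaw": 0.01},{"wx": 0,"wy": 0,"wz": 0,"tx": 0,"ty": 0,"tz": -0.001,"jaw": 0.01},{"wx": 0,"wy": 0,"wz": 0,"tx": 0,"ty": 0,"tz": -0.001,"jaw": 0.01},{"wx": 0,"wy": 0,"wz": 0,"tx": 0,"ty": 0,"tz": -0.001,"jaw": 0.01},{"wx": 0,"wy": 0,"wz": 0,"tx": 0,"ty": 0,"tz": -0.001,"jaw": 0.01},{"wx": 0,"wy": 0,"wz": 0,"tx": 0,"ty": 0,"tz": -0.001,"jaw": 0.01},{"wx": 0,"wy": 0,"wz": 0,"tx": 0,"ty": 0,"tz": 0,"jaw": 0.01}])

```text
time: 12.27
position: [0.5882, 0.1883, 0.1272]
tcp_rot: [[0.984, 0.176, 0.0], [0.176, -0.984, 0.0], [0.0, -0.0, -1.0]]
wrist_force: [-0.9, 4.3, -0.2]
opening: 0.0215
grasp_force: 44.3
```

```bash
python3 -c "
from h import *
for _ in range(3): st(); robot.grab_frame('wrist')"
```

```text
12.27 [0.5882 0.1883 0.1272] stand x,y mm 2.37 9.48 F stand -0.17 4.35 -0.17 tq [ 0.866  0.085 -0.053]
12.32 [0.5882 0.1883 0.1271] stand x,y mm 2.34 9.46 F stand 0.33 4.44 0.26 tq [ 0.88   0.025 -0.019]
12.37 [0.5882 0.1883 0.1271] stand x,y mm 2.37 9.48 F stand 1.26 3.32 0.09 tq [ 0.835  0.022 -0.025]
```

Call:
carry_out(moves=[{"wx": 0,"wy": 0,"wz": 0,"tx": 0,"ty": 0.0003,"tz": 0,"jaw": 0.01},{"wx": 0,"wy": 0,"wz": 0,"tx": 0,"ty": 0,"tz": -0.001,"jaw": 0.01},{"wx": 0,"wy": 0,"wz": 0,"tx": 0,"ty": 0,"tz": -0.001,"jaw": 0.01},{"wx": 0,"wy": 0,"wz": 0,"tx": 0,"ty": 0,"tz": 0,"jaw": 0.01}])

```text
time: 12.75
position: [0.5881, 0.1884, 0.1251]
tcp_rot: [[0.984, 0.176, -0.0], [0.176, -0.984, -0.0], [-0.0, 0.0, -1.0]]
wrist_force: [-0.7, 2.3, -0.2]
opening: 0.0215
grasp_force: 44.3
```

```bash
python3 -c "
from h import *
for _ in range(3): st(); robot.grab_frame('wrist')"
```

```text
12.75 [0.5881 0.1884 0.1251] stand x,y mm 2.28 9.53 F stand -0.26 2.35 -0.16 tq [ 0.655  0.055 -0.025]
12.8 [0.5881 0.1884 0.1252] stand x,y mm 2.28 9.55 F stand 0.55 3.33 -0.82 tq [ 0.584 -0.009 -0.046]
12.85 [0.5881 0.1884 0.1251] stand x,y mm 2.3 9.53 F stand 0.54 2.71 -0.43 tq [0.575 0.002 0.002]
```

Call:
carry_out(moves=[{"wx": 0,"wy": 0,"wz": 0,"tx": 0,"ty": 0.0002,"tz": -0.001,"jaw": 0.01},{"wx": 0,"wy": 0,"wz": 0,"tx": 0,"ty": 0,"tz": -0.001,"jaw": 0.01},{"wx": 0,"wy": 0,"wz": 0,"tx": 0,"ty": 0,"tz": -0.001,"jaw": 0.01},{"wx": 0,"wy": 0,"wz": 0,"tx": 0,"ty": 0,"tz": 0,"jaw": 0.01}])

```text
time: 13.23
position: [0.5882, 0.1885, 0.1222]
tcp_rot: [[0.984, 0.176, 0.0], [0.176, -0.984, -0.001], [-0.0, 0.001, -1.0]]
wrist_force: [-0.6, 1.1, -1.2]
opening: 0.0215
grasp_force: 44.3
```

```bash
python3 -c "
from h import *
for _ in range(3): st(); robot.grab_frame('wrist')"
```

```text
13.23 [0.5882 0.1885 0.1222] stand x,y mm 2.4 9.61 F stand -0.41 1.21 -1.19 tq [ 0.243  0.018 -0.002]
13.28 [0.5882 0.1885 0.1222] stand x,y mm 2.38 9.62 F stand -0.63 1.77 -1.3 tq [ 0.324  0.01  -0.049]
13.33 [0.5882 0.1885 0.1223] stand x,y mm 2.39 9.62 F stand 0.8 1.65 0.53 tq [ 0.243  0.03  -0.024]
```

Call:
carry_out(moves=[{"wx": 0,"wy": 0,"wz": 0,"tx": 0,"ty": 0,"tz": -0.001,"jaw": 0.01},{"wx": 0,"wy": 0,"wz": 0,"tx": 0,"ty": 0,"tz": -0.001,"jaw": 0.01},{"wx": 0,"wy": 0,"wz": 0,"tx": 0,"ty": 0,"tz": 0,"jaw": 0.01}])

```text
time: 13.63
position: [0.5883, 0.1886, 0.1204]
tcp_rot: [[0.984, 0.176, 0.0], [0.176, -0.984, -0.0], [0.0, 0.0, -1.0]]
wrist_force: [0.0, 0.6, 1.8]
opening: 0.0217
grasp_force: 44.5
```

```bash
python3 -c "
from h import *
for _ in range(3): st(); robot.grab_frame('wrist')"
```

```text
13.63 [0.5883 0.1886 0.1204] stand x,y mm 2.54 9.66 F stand 0.12 0.56 1.85 tq [ 0.104  0.053 -0.062]
13.68 [0.5883 0.1886 0.1204] stand x,y mm 2.56 9.67 F stand 0.87 0.06 1.64 tq [ 0.023 -0.    -0.085]
13.73 [0.5883 0.1886 0.1204] stand x,y mm 2.55 9.66 F stand -0.19 0.02 2.0 tq [ 0.015 -0.002 -0.048]
```

The bar is engaged and the drag is about 3 N. Going a little further.

Call:
carry_out(moves=[{"wx": 0,"wy": 0,"wz": 0,"tx": 0,"ty": 0,"tz": -0.001,"jaw": 0.01},{"wx": 0,"wy": 0,"wz": 0,"tx": 0,"ty": 0,"tz": -0.0005,"jaw": 0.01},{"wx": 0,"wy": 0,"wz": 0,"tx": 0,"ty": 0,"tz": 0,"jaw": 0.01}])

```text
time: 14.03
position: [0.5885, 0.1886, 0.119]
tcp_rot: [[0.984, 0.176, 0.001], [0.176, -0.984, -0.0], [0.001, 0.0, -1.0]]
wrist_force: [-0.1, -0.8, 2.8]
opening: 0.0218
grasp_force: 44.7
```

```bash
python3 -c "
from h import *
for _ in range(3): st(); robot.grab_frame('wrist')"
```

```text
14.03 [0.5885 0.1886 0.119 ] stand x,y mm 2.71 9.67 F stand -0.24 -0.73 2.77 tq [-0.109 -0.057 -0.022]
14.08 [0.5884 0.1886 0.119 ] stand x,y mm 2.67 9.69 F stand -0.24 -0.34 3.18 tq [-0.121 -0.03  -0.122]
14.13 [0.5884 0.1886 0.119 ] stand x,y mm 2.64 9.69 F stand -0.04 -0.14 4.45 tq [-0.119 -0.015 -0.02 ]
```

Call:
carry_out(moves=[{"wx": 0,"wy": 0,"wz": 0,"tx": 0,"ty": 0,"tz": -0.001,"jaw": 0.01},{"wx": 0,"wy": 0,"wz": 0,"tx": 0,"ty": 0,"tz": 0,"jaw": 0.01},{"wx": 0,"wy": 0,"wz": 0,"tx": 0,"ty": 0,"tz": 0,"jaw": 0.01}])

```text
time: 14.43
position: [0.5885, 0.1886, 0.118]
tcp_rot: [[0.984, 0.176, 0.001], [0.176, -0.984, -0.0], [0.001, 0.0, -1.0]]
wrist_force: [0.7, -0.5, 4.2]
opening: 0.0213
grasp_force: 44.8
```

```bash
python3 -c "
from h import *
for _ in range(3): st(); robot.grab_frame('wrist')"
```

```text
14.43 [0.5885 0.1886 0.118 ] stand x,y mm 2.7 9.71 F stand 0.61 -0.64 4.24 tq [-0.266 -0.109 -0.045]
14.48 [0.5884 0.1886 0.118 ] stand x,y mm 2.67 9.7 F stand 0.62 -0.19 4.99 tq [-0.301 -0.115 -0.077]
14.53 [0.5884 0.1886 0.1179] stand x,y mm 2.68 9.73 F stand 0.71 -1.93 4.23 tq [-0.318 -0.131 -0.05 ]
```

The drag is about 5.8 N, so I'm releasing and retreating straight up.

Call:
carry_out(moves=[{"wx": 0,"wy": 0,"wz": 0,"tx": 0,"ty": 0,"tz": 0,"jaw": 0.024},{"wx": 0,"wy": 0,"wz": 0,"tx": 0,"ty": 0,"tz": 0,"jaw": 0.028},{"wx": 0,"wy": 0,"wz": 0,"tx": 0,"ty": 0,"tz": 0,"jaw": 0.035},{"wx": 0,"wy": 0,"wz": 0,"tx": 0,"ty": 0,"tz": 0,"jaw": 0.05},{"wx": 0,"wy": 0,"wz": 0,"tx": 0,"ty": 0,"tz": 0,"jaw": 0.065},{"wx": 0,"wy": 0,"wz": 0,"tx": 0,"ty": 0,"tz": 0,"jaw": 0.065},{"wx": 0,"wy": 0,"wz": 0,"tx": 0,"ty": 0,"tz": 0,"jaw": 0.065}])

```text
time: 15.17
position: [0.588, 0.1888, 0.1177]
tcp_rot: [[0.984, 0.176, -0.0], [0.176, -0.984, 0.0], [-0.0, -0.0, -1.0]]
wrist_force: [-0.1, 0.8, 0.1]
opening: 0.065
grasp_force: 0.0
```

Call:
carry_out(moves=[{"wx": 0,"wy": 0,"wz": 0,"tx": 0,"ty": 0,"tz": 0.01,"jaw": 0.065},{"wx": 0,"wy": 0,"wz": 0,"tx": 0,"ty": 0,"tz": 0.03,"jaw": 0.065},{"wx": 0,"wy": 0,"wz": 0,"tx": 0,"ty": 0,"tz": 0.04,"jaw": 0.065},{"wx": 0,"wy": 0,"wz": 0,"tx": 0,"ty": 0,"tz": 0.04,"jaw": 0.065},{"wx": 0,"wy": 0,"wz": 0,"tx": -0.03,"ty": 0,"tz": 0.02,"jaw": 0.065},{"wx": 0,"wy": 0,"wz": 0,"tx": -0.03,"ty": 0,"tz": 0.02,"jaw": 0.065},{"wx": 0,"wy": 0,"wz": 0,"tx": -0.03,"ty": 0,"tz": 0,"jaw": 0.065},{"wx": 0,"wy": 0,"wz": 0,"tx": 0,"ty": 0,"tz": 0,"jaw": 0.065}])

```text
time: 15.83
position: [0.492, 0.189, 0.2797]
tcp_rot: [[0.984, 0.178, -0.004], [0.178, -0.984, 0.0], [-0.003, -0.001, -1.0]]
wrist_force: [-0.5, -0.4, -0.6]
opening: 0.0652
grasp_force: 0.0
```

```bash
python3 - <<'E'
from h import *
robot.grab_frame('wrist')
W=grab('wrist');S=grab('scene');st()
c=cv2.resize(S[0][180:262,320:375],(400,600),interpolation=cv2.INTER_CUBIC)
w=cv2.resize(W[0][0:300,180:380],(400,600),interpolation=cv2.INTER_CUBIC)
cv2.imwrite('pics/p5.png',np.hstack([c,w]))
E
```

```text
15.98 [0.4985 0.1889 0.2788] stand x,y mm -85.84 25.57 F stand 0.39 0.01 -0.01 tq [-0.016  0.012  0.017]
```

View pics/p5.png

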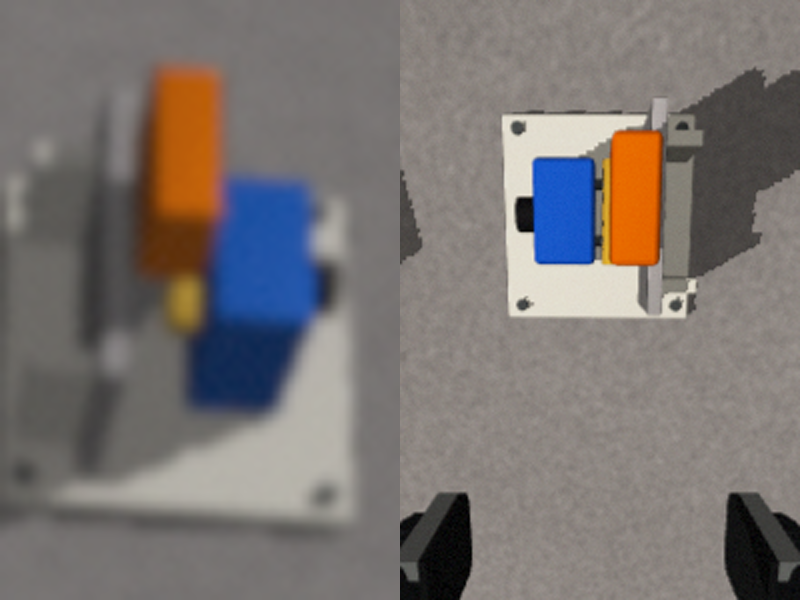

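The gauge stands released and upright against the plate, nipped by the bar. Its handle is centred at wrist crop (636,197), and the fingers are clear. Handing in.

```bash
python3 -c "
from workcell import robot
print(robot.finish_job())"
```

```text
the job is handed in; nothing more can be done
None
```

The gauge is in the gap with its flat face on the plate. I slid it down to about 5.8 N of drag, let go, and handed the job in at about 16 s; the last picture showed it upright and centred, but no verdict came back.

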